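# Hold the setting gauge in the guarded light gate

## Task

Ready the bench fixture's light gate for teaching: push the slotted guard plate along its rails until it is fully home, and only then swing the lock lever all the way across behind it. Then take the setting gauge by its head from its rack, lower its blade through the slot in the guard plate and finish while still holding it there, upright and still, with the underside of its head about 10 mm above the plate, so that it hangs from the gripper and rests on nothing. Leave the jar, the black cylinder and the white nest block where they are.

Things in the scene. Friction and masses are not known exactly. Their poses are not given: they have to be found in the camera images.
- fixture: Fixed bronze bench fixture; place and yaw vary. Origin on the table, z up; base plate x -90..90, y -110..190 mm, 12 thick. Two walls (outer faces x -50 and 50, far one clear, tops z 80) carry the guard between lips (top z 94). End stop at y -85..-77, top z 94. Inside, below the closed guard's slot, black light-gate blocks (tops z 62) leave a gap y -52..-8 mm over the base.
- guard (a joint): Slide of the guard plate along the fixture's +y, in m: 0 = fully home (against a hard stop), 0.06 = fully open; starts open by 30 to 55 mm. Dry friction about 3 N; it stays where it is left. Push it towards the fixture's -y to close it.
- guard_handle (a point): Middle of the top of the guard plate's handle, an upright black block 30 (x) x 12 (y) x 45 mm tall on the plate (plate top at z 90, this point at z 135 mm); moves with the plate. With the guard home it is at fixture x 0, y 60 mm. Axes parallel to the fixture's.
- slot (a point): Centre of the slot's mouth in the top of the aluminium guard plate (90 x 175 x 10 mm, top at z 90 mm); moves with the plate. The slot goes straight down, 40 mm long (x) by 10 mm wide (y), sharp-edged; axes parallel to the fixture's, z up. With the guard home it is at fixture x 0, y -30 mm.
- lever (a joint): Turn of the lock lever about its vertical hinge, in rad: 0 = open (points along the fixture's +y, beside the plate), 1.571 = locked, at a hard stop (points along the fixture's +x, across the plate's rear edge). Clockwise from above locks it. Starts at 0 to 0.25. Light friction, 0.06 N m; stays where it is left.
- lever_hinge (a point): Point on the lever's hinge axis, at fixture x -65, y 110, z 90 mm; the steel lever arm is 16 mm wide, its top at this height; the hub stands 4 mm higher.
- lever_knob (a point): Middle of the top of the lever's upright black knob, a round post 16 mm in diameter and 45 mm tall standing on the lever arm 70 mm from the hinge axis; this point is at fixture z 135 mm and moves with the lever.
- gauge: Loose setting gauge, 0.1 to 0.25 kg: white head 50 (x) x 20 (y) x 45 mm tall; from the middle of its underside a steel blade 36 (x) x 8 (y) mm reaches 50 mm straight down, lower edge rounded to 4 mm radius. Origin: centre of the head's underside; z up, blade towards -z. A half turn about z is the same. Starts hanging upright in the rack, head's underside on the rack's top at z 60 mm.
- rack: Fixed grey block 90 (x) x 60 (y) x 60 mm tall with a loose vertical slot for the blade in the middle, long way along its x. Origin at the centre of its underside, z up.
- jar: Bystander: pale see-through round jar with a white lid, 60 mm in diameter, 75 mm tall, standing on the table. Origin at the centre of its underside.
- puck: Bystander: black cylinder 44 mm in diameter, 50 mm tall, standing on the table. Origin at the centre of its underside.
- nest: Bystander: white U-shaped nest block, about 70 x 60 x 20 mm, lying on the table. Origin at its underside, 15 mm off its middle.

How it is judged:
By the outcome, as a careful person would: the job done as asked, in the order asked, and still so for the second after the job is handed in, while the arm keeps its last pose, push and grip.
It also fails if it takes over 72 s, if anything falls off the work surface, if the arm or the gripper's body presses on something with over 40 N, if the wrist force passes 120 N, or if a joint passes its speed limit or range.

## Robot

A 6-joint arm with a two-finger parallel gripper is mounted at the origin on the work surface. World frame = base frame: x ahead of the robot, y to its left, z up, the work surface at z = 0. Lengths are in m, angles in rad, forces in N, time in s.
With the tool pointing down it reaches from about 0.4 to 0.825 m from the base axis. Payload 7 kg.
Tool frame: the origin (TCP) lies midway between the tips of the shut fingers; the grasp point (between the pads) lies 19 mm behind it; z points along the fingers, y is the direction in which the jaws open and shut (so a half turn about z gives the same grasp; the last joint's range is limited). The gripper opens to 88 mm and grips with 3 to 60 N. Pads are 19 mm wide; open, the fingers measure 130 mm over their backs; the gripper's body (78 mm by 193 mm) begins 47 mm behind the grasp point.
Start: joints at [-0.952, 0.359, 0.012, 0, -1.224, -0.288], TCP at [0.219, -0.638, 0.203] pointing down, gripper open.
Joint ranges: [-3.07, 3.07], [-1.43, 2.12], [-1.02, 1.25], [-3.03, 1.67], [-3.05, -0], [-3.03, 3.03]. Speed limits (rad/s): [2.39, 2.39, 3.01, 3.14, 3.14, 3.14].

## Interface

Orientations are given as [roll, pitch, yaw] about the fixed x, y, z axes, in that order (R = Rz(yaw) Ry(pitch) Rx(roll)).
In Python, from station import get_state, grab_frame, camera_info, job_done gives the robot as it stands. The module is installed in compiled form; this text tells all that it offers.
- The arm moves only by the shell command python3 -m inch 'ROWS' [FORCE]. ROWS is JSON, a list that holds one entry, the list of rows, each a list of 7 numbers: the shift along the tool's x, y, z normalised to -1 to 1, where 1 is 50 cm, then the turn, a rotation vector about the tool's x, y, z normalised to -1 to 1, where 1 is 180 degrees, then the closure, from 0 (fully open) to 1 (shut). A call has 1 to 20 rows; each row shifts and turns the commanded pose from where the row before left it, along the tool's axes as they then stand; what a row does not reach is not made up. A row lasts 1/10 s, in which the tool goes at most 50 mm and 8.59 degrees, less where a joint would pass 70% of its speed; a pose out of reach is approached as far as the arm can. A call with a number of a shift or a turn outside -1 to 1 is refused whole. A call with a gripper value outside its range is refused whole. The fingers move at their own pace and stop on an object; FORCE is the grip in N (left out, the last holds). Time passes only in rows, so rows that do not move let the fingers close. It gives the time, the measured TCP pose, the force and the opening at its end, in the units of the state.
- get_state(): the state, without advancing time (a new reading comes with each control period).
- grab_frame(name): name is "scene" or "top" or "wrist"; returns the picture (384x512x3 uint8, blue, green, red); there is no depth.
- camera_info(name): a dict with "vertical_fov" (degrees; the focal length in pixels is half the picture's height over the tangent of half this angle, whatever the lens; pixels are square), "cx", "cy" (the principal point, pixels), "k1" (the pictures are not rectified: a ray, as slopes to the right and down, at radius r is drawn at 1 + k1 r^2 times it, then the intrinsics apply), "R" (3x3) and "t" (3): a world point X has camera coordinates R X + t. Camera axes: x right, y down, z forward; pixel columns grow to the right and rows downward; lengths in m; the calibration is good to about 2 mm. A picture is of the moment at which its call begins: read the wrist's pose just before it. camera_info takes no time and is no camera call; for the wrist camera it gives the pose at the moment of the call.
- job_done(): hands the job in, once; it reports no verdict.
The state is a dict: "t": time; "q": joint angles; "qd": joint speeds; "joint_efforts": joint torques, N m; "eef_pos": TCP position; "ee_rot": TCP orientation; "force": force on the tool from outside, world axes, zero at the start; "moment": the same for the moment, N m; "width": finger opening in m.
Only numpy, scipy, OpenCV 4.12 (cv2) and the standard library are available. Lean on these libraries where they do the work, as an engineer would, in place of code of your own. Each camera call takes 0.05 s, during which the arm holds its last target.

## Working session

There is one attempt and no reset: what is moved stays moved. The work goes in short steps, Python scripts to look and compute and a shell command to move; the robot and the scene stay as the last step left them, time stands still between calls to the robot, and variables do not carry over. Pictures are saved under pics/ and viewed, and the job is handed in when it is done.

```bash
mkdir -p pics; ls; cat > h.py <<'E'
import numpy as np, cv2
from station import get_state, grab_frame, camera_info
E
python3 - <<'E'
from h import *
s=get_state();print(s)
for n in("scene","top","wrist"):
    c=camera_info(n);print(n,c)
    cv2.imwrite(f"pics/{n}0.png",grab_frame(n))
E
```

```text
pics
{'t': 0.0, 'q': array([-9.51907701e-01,  3.59382522e-01,  1.10725710e-02, -3.45664095e-04,
       -1.22410657e+00, -2.88056112e-01]), 'qd': array([ 0.000996  , -0.00112972,  0.00035013,  0.00023028,  0.00164519,
        0.00083139]), 'joint_efforts': array([ 4.10064797e-05, -5.82729757e+01,  2.93056798e+01,  6.99726015e+00,
        7.00436009e-03, -1.58500002e-04]), 'eef_pos': array([ 0.21903295, -0.63792068,  0.20253232]), 'ee_rot': array([ 3.13994689e+00, -1.48763938e-04, -2.81087773e+00]), 'force': array([ 0.01710237,  0.37639392, -1.23374598]), 'moment': array([ 0.00535866, -0.0006685 , -0.01749468]), 'width': 0.0873505226513074}
scene {'vertical_fov': 55.37288229627756, 'cx': 250.4389304323451, 'cy': 193.06207977642956, 'k1': -0.11445373686884283, 'R': array([[-0.72887022,  0.68461376, -0.00722461],
       [ 0.42086706,  0.43970082, -0.79343185],
       [-0.5400177 , -0.58134945, -0.60861622]]), 't': array([ 0.41866685, -0.17329536,  1.40022598])}
top {'vertical_fov': 46.64558109792427, 'cx': 254.4104422602652, 'cy': 192.89040190095642, 'k1': 0.007836230383801697, 'R': array([[-0.01345145, -0.9998779 , -0.00795305],
       [-0.98355112,  0.0146638 , -0.18003378],
       [ 0.18012842,  0.00540052, -0.98362828]]), 't': array([0.01876577, 0.5845336 , 0.99680934])}
wrist {'vertical_fov': 60.43957722687012, 'cx': 258.77852166817513, 'cy': 197.96519992592337, 'k1': -0.08750899648911721, 'R': array([[-3.25134235e-01,  9.45667489e-01,  8.54100395e-04],
       [ 9.08906916e-01,  3.12245789e-01,  2.76388830e-01],
       [ 2.61105242e-01,  9.06397687e-02, -9.61045517e-01]]), 't': array([ 0.67507341, -0.03435278,  0.39028284])}
```

View pics/scene0.png

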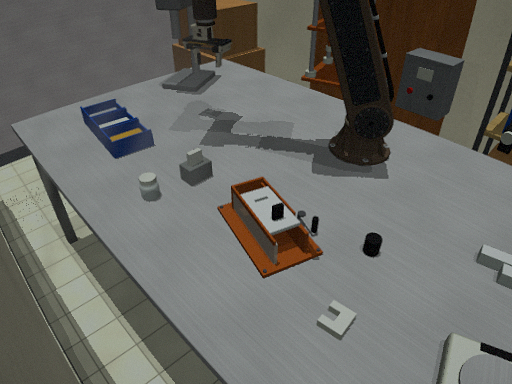

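View pics/top0.png

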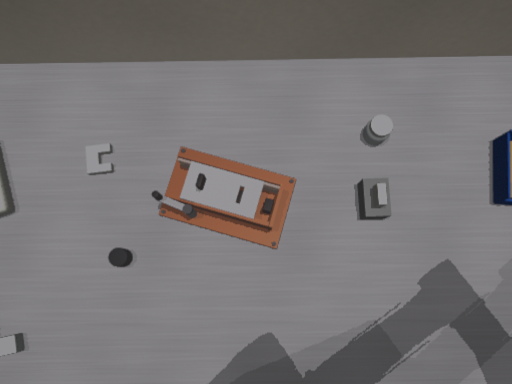

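View pics/wrist0.png

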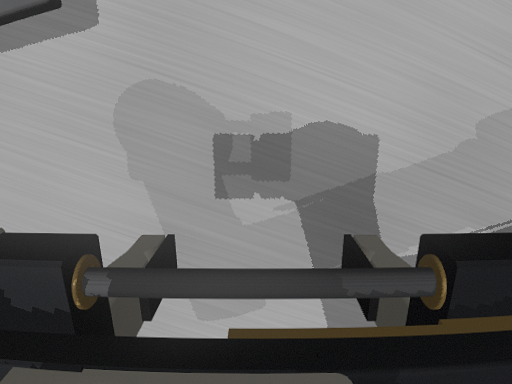

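```bash
cat >> h.py <<'E'
def ray(n,uv,c=None):
    c=c or camera_info(n)
    f=192/np.tan(np.radians(c["vertical_fov"]/2))
    d=np.array([(uv[0]-c["cx"])/f,(uv[1]-c["cy"])/f]); s=d.copy()
    for _ in range(20): s=d/(1+c["k1"]*(s@s))
    R=np.array(c["R"]);t=np.array(c["t"])
    return -R.T@t, R.T@np.array([s[0],s[1],1])
def onz(n,uv,z,c=None):
    o,d=ray(n,uv,c); return o+d*(z-o[2])/d[2]
def proj(n,X,c=None):
    c=c or camera_info(n)
    f=192/np.tan(np.radians(c["vertical_fov"]/2))
    p=np.array(c["R"])@np.array(X)+np.array(c["t"]); s=p[:2]/p[2]; s=s*(1+c["k1"]*(s@s))
    return np.array([c["cx"],c["cy"]])+f*s
def mask_orange(im):
    h=cv2.cvtColor(im,cv2.COLOR_BGR2HSV)
    return cv2.inRange(h,(3,120,60),(20,255,255))
E
python3 - <<'E'
from h import *
im=cv2.imread("pics/top0.png")
m=mask_orange(im); m[:, :140]=0;m[:,310:]=0;m[:130]=0;m[265:]=0
cs,_=cv2.findContours(m,cv2.RETR_EXTERNAL,cv2.CHAIN_APPROX_NONE)
P=np.vstack(cs)
hull=cv2.convexHull(P)
print(cv2.approxPolyDP(hull,5,True)[:,0].tolist())
w=np.array([onz("top",p[0],0.012)[:2] for p in P],np.float32)
r=cv2.minAreaRect(w);print(r,cv2.boxPoints(r))
c=im[130:270,140:310];cv2.imwrite("pics/topz.png",cv2.resize(c,None,fx=4.5,fy=4,interpolation=cv2.INTER_CUBIC) if 0 else cv2.resize(c,None,fx=4,fy=4,interpolation=cv2.INTER_CUBIC))
im=cv2.imread("pics/scene0.png")
c=im[165:285,205:355];cv2.imwrite("pics/scz.png",cv2.resize(c,None,fx=5,fy=5,interpolation=cv2.INTER_CUBIC))
E
```

```text
[[295, 180], [276, 247], [159, 213], [181, 147]]
((0.5848056077957153, 0.07698561996221542), (0.296883225440979, 0.17672203481197357), 73.16349792480469) [[ 0.4572373  -0.03950004]
 [ 0.6263842  -0.09068609]
 [ 0.7123739   0.19347128]
 [ 0.543227    0.24465734]]
```

View pics/topz.png

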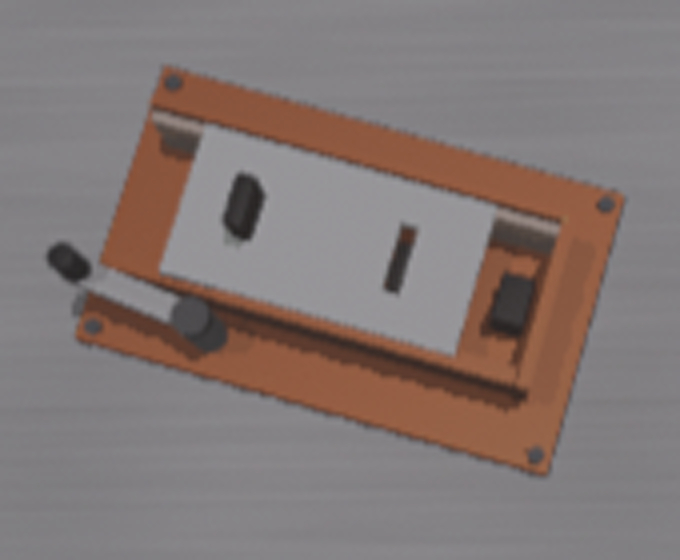

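View pics/scz.png

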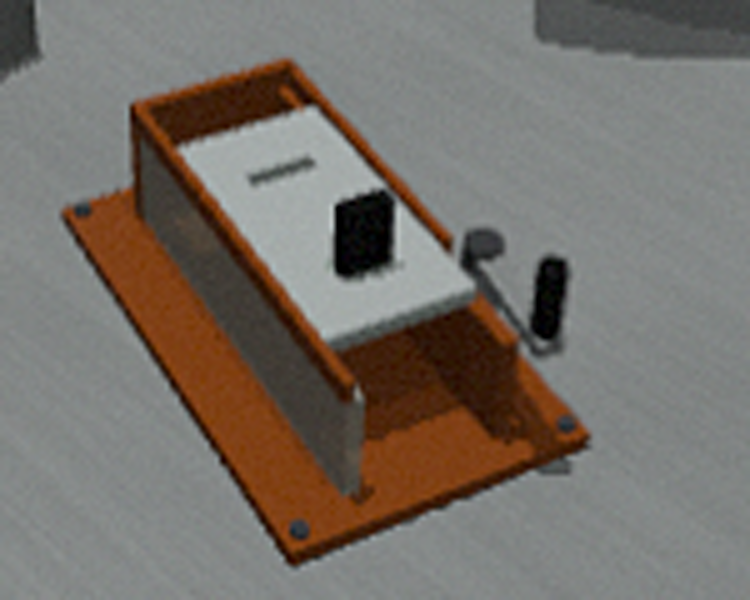

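```bash
cat >> h.py <<'E'
FO=np.array([0.5732,0.0387,0]);FY=-0.2939
def fx(x,y,z):
    c,s=np.cos(FY),np.sin(FY); return FO+np.array([c*x-s*y,s*x+c*y,z])/1000 if 0 else FO+np.array([c*x-s*y,s*x+c*y,z])*1e-3
def inv(p):
    c,s=np.cos(FY),np.sin(FY); d=np.array(p)-FO; return np.array([c*d[0]+s*d[1],-s*d[0]+c*d[1],d[2]])*1e3
E
python3 - <<'E'
from h import *
def draw(n,x0,y0,w,hh,k,ops,name):
    im=cv2.imread(f"pics/{n}0.png")[y0:y0+hh,x0:x0+w]
    im=cv2.resize(im,None,fx=k,fy=k,interpolation=cv2.INTER_CUBIC)
    for X,col in ops:
        u=(proj(n,X)-[x0,y0]+.5)*k
        cv2.circle(im,tuple(int(v) for v in u),2,col,-1)
    cv2.imwrite(name,im)
ops=[(fx(x,y,12),(0,255,0)) for x in(-90,90) for y in(-110,190)]
ops+=[(fx(x,y,94),(255,0,255)) for x in(-50,50) for y in(-85,)]
ops+=[(fx(-65,110,94),(0,255,255))]
draw("top",140,130,170,140,4,ops,"pics/ov1.png")
draw("scene",205,165,150,120,5,ops,"pics/ov2.png")
draw("top",345,100,60,130,6,[],"pics/rk1.png")
draw("scene",125,135,100,75,7,[],"pics/rk2.png")
E
```

```text
(no output)
```

View pics/ov1.png

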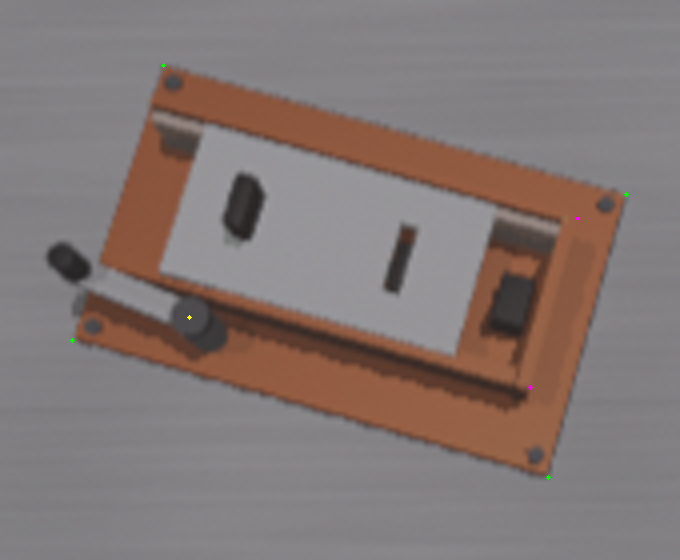

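View pics/ov2.png

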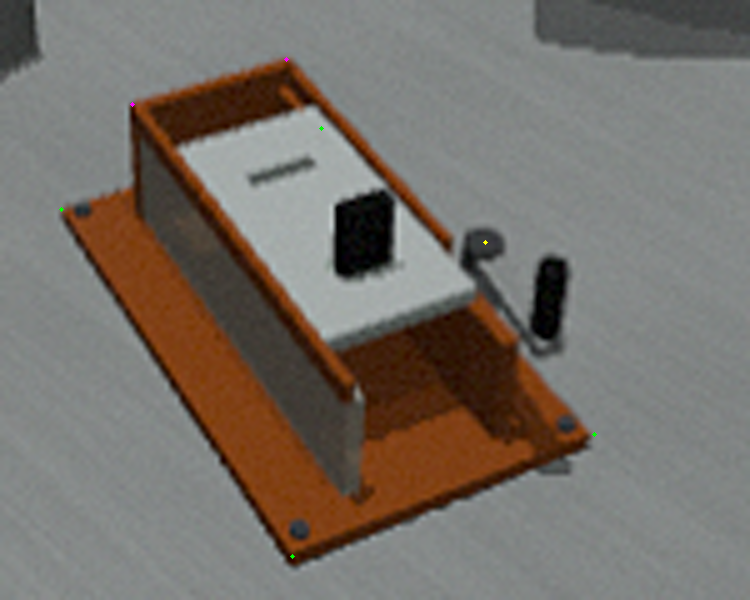

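View pics/rk1.png

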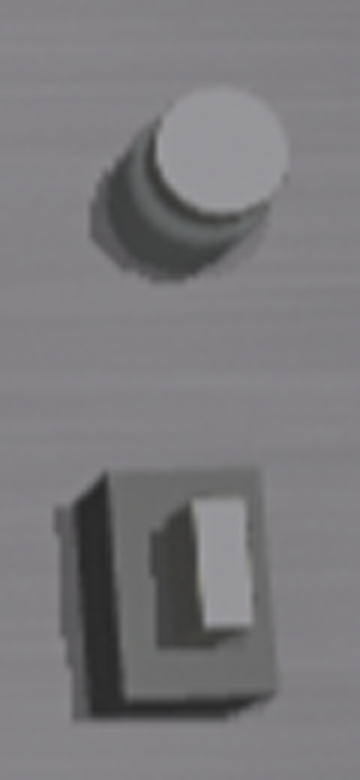

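View pics/rk2.png

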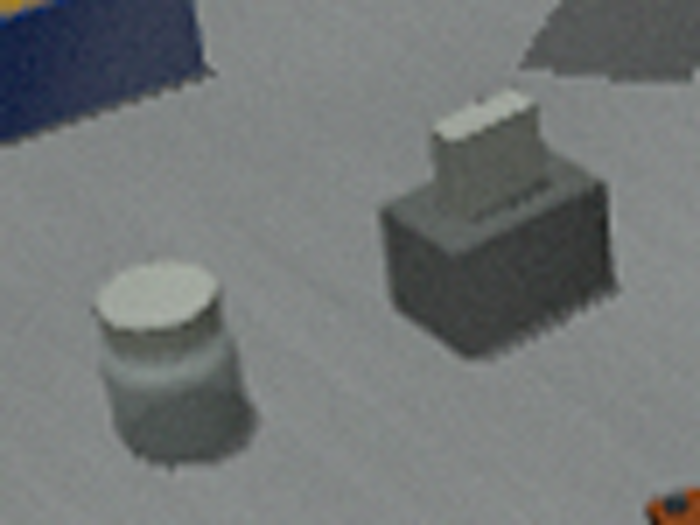

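```bash
python3 - <<'E'
from h import *
def q(n,pts,k,o,z):
    w=np.array([onz(n,np.array(p)/k+np.array(o)-.5,z)[:2] for p in pts],np.float32)
    r=cv2.minAreaRect(w); print(n,np.round(r[0],4),np.round(r[1],4),round(r[2],2)); return w
q("top",[(107,470),(262,467),(274,692),(125,702)],6,(345,100),.06)
q("top",[(193,500),(243,498),(252,627),(207,629)],6,(345,100),.105)
q("scene",[(380,210),(458,254),(606,183),(540,150)],7,(125,135),.06)
q("scene",[(431,132),(459,143),(538,104),(512,91)],7,(125,135),.105)
# handle top, knob top, jar
k=lambda p,z:inv(onz("top",np.array(p)/4+[140,130]-np.array([.5,.5]),z))
print("slot",k((400,259),.09)); print("knob",k((62,256),.135)); print("hub",k((190,316),.094))
print("handle",k((237,206),.135)); print("handle far edge corners",k((238,175),.135),k((253,178),.135))
print("plate",[k(p,.09) for p in((205,126),(161,271),(494,205),(457,355))])
ks=lambda p,z:inv(onz("scene",np.array(p)/5+[205,165]-.5,z))
print("s slot",ks((282,171),.09),"knob",ks((553,260),.135),"handle",ks((364,198),.135))
print("jar",onz("top",np.array((222,150))/6+[345,100]-.5,.075),"hub w",fx(-65,110,90))
E
```

```text
top [ 0.5705 -0.2749] [0.0916 0.0606] 1.07
top [ 0.5699 -0.2742] [0.0489 0.0187] 1.47
scene [ 0.5697 -0.2742] [0.0918 0.0566] 0.18
scene [ 0.5711 -0.2719] [0.0496 0.0184] 4.4
slot [ 0.46567529  5.89209831 90.        ]
knob [-55.79114019 178.88534244 135.        ]
hub [-64.03325264 110.01463233  94.        ]
handle [ -3.1053681   95.69436741 135.        ]
handle far edge corners [ 13.60234333 100.3417808  135.        ] [ 14.25622609  91.93948471 135.        ]
plate [array([ 44.22754685, 135.99771136,  90.        ]), array([-43.57361319, 134.46906255,  90.        ]), array([ 45.31509202, -36.87819684,  90.        ]), array([-43.33272849, -40.4444934 ,  90.        ])]
s slot [-0.46577275  3.96177428 90.        ] knob [-58.42947689 174.93790646 135.        ] handle [ -0.31947617  92.16553759 135.        ]
jar [ 0.74079449 -0.29263211  0.075     ] hub w [0.5428527  0.16281302 0.09      ]
```

```bash
cat >> h.py <<'E'
from scipy.spatial.transform import Rotation as Ro
def goto(p,yaw_deg):
    s=get_state(); R0=Ro.from_euler("xyz",s["ee_rot"])
    R1=Ro.from_euler("xyz",[np.pi,0,np.radians(yaw_deg)])
    rv=(R0.inv()*R1).as_rotvec()/np.pi
    d=np.array(p)-s["eef_pos"]
    print("turn(first)",np.round(rv,4),"then shift in turned axes",np.round(R1.inv().apply(d)/.5,4),"mm",np.round(d*1e3,1),"| now fixture",np.round(inv(s["eef_pos"]),1))
E
python3 -c "
from h import *
goto(fx(0,147,203),FY*57.29578-180)"
```

```text
turn(first) [ 0.0004 -0.0002  0.1988] then shift in turned axes [-2.8580e-01  1.7946e+00 -5.0000e-04] mm [3.967e+02 8.174e+02 2.000e-01] | now fixture [-142.9 -750.3  202.8]
```

```bash
python3 -m inch '[[[0,0,0,0,0,0.04,1],[0,0,0,0,0,0.04,1],[0,0,0,0,0,0.04,1],[0,0,0,0,0,0.04,1],[0,0,0,0,0,0.0388,1],[-0.01,0.06,0,0,0,0,1],[-0.01,0.06,0,0,0,0,1],[-0.01,0.06,0,0,0,0,1],[-0.01,0.06,0,0,0,0,1],[-0.01,0.06,0,0,0,0,1],[-0.01,0.06,0,0,0,0,1],[-0.01,0.06,0,0,0,0,1],[-0.01,0.06,0,0,0,0,1],[-0.01,0.06,0,0,0,0,1],[-0.01,0.06,0,0,0,0,1],[-0.01,0.06,0,0,0,0,1],[-0.01,0.06,0,0,0,0,1],[-0.01,0.06,0,0,0,0,1],[-0.01,0.06,0,0,0,0,1],[-0.01,0.06,0,0,0,0,1]]]' 20
python3 -m inch '[[[-0.01,0.06,0,0,0,0,1],[-0.01,0.06,0,0,0,0,1],[-0.01,0.06,0,0,0,0,1],[-0.01,0.06,0,0,0,0,1],[-0.01,0.06,0,0,0,0,1],[-0.01,0.06,0,0,0,0,1],[-0.01,0.06,0,0,0,0,1],[-0.01,0.06,0,0,0,0,1],[-0.01,0.06,0,0,0,0,1],[-0.01,0.06,0,0,0,0,1],[-0.01,0.06,0,0,0,0,1],[-0.01,0.06,0,0,0,0,1],[-0.01,0.05,0,0,0,0,1],[0,0.03,0,0,0,0,1],[0,0,0,0,0,0,1]]]'
python3 -c "
from h import *
goto(fx(0,147,103),FY*57.29578-180)
cv2.imwrite('pics/t1.png',grab_frame('top'))"
```

```text
t: 2.15
eef_pos: [0.4215, -0.2281, 0.2034]
ee_rot: [3.141, -0.0, 2.848]
force: [0.0, -0.3, 0.1]
width: 0.0006
t: 3.65
eef_pos: [0.5994, 0.136, 0.2027]
ee_rot: [-3.141, -0.001, 2.849]
force: [-1.4, 0.2, 0.7]
width: 0.0002
turn(first) [-0.0002 -0.0003  0.0005] then shift in turned axes [-0.0062  0.0925  0.1994] mm [ 16.4  43.4 -99.7] | now fixture [ -3.1 100.7 202.7]
```

```bash
python3 -m inch '[[[0,0.03,0,0,0,0,1],[0,0.03,0,0,0,0,1],[-0.006,0.03,0,0,0,0,1],[0,0,0.03,0,0,0,1],[0,0,0.04,0,0,0,1],[0,0,0.04,0,0,0,1],[0,0,0.04,0,0,0,1],[0,0,0.03,0,0,0,1],[0,0,0.015,0,0,0,1],[0,0,0,0,0,0,1]]]'
python3 -c "
from h import *
goto(fx(0,147,103),FY*57.29578-180)
s=get_state();print(s['force'])
im=grab_frame('scene');cv2.imwrite('pics/s1.png',cv2.resize(im[140:290,190:390],None,fx=4,fy=4,interpolation=cv2.INTER_CUBIC))"
```

```text
t: 4.7
eef_pos: [0.6149, 0.177, 0.1049]
ee_rot: [-3.14, -0.001, 2.848]
force: [-0.4, -0.6, 0.0]
width: 0.0001
turn(first) [-0.0005 -0.0004  0.0001] then shift in turned axes [-0.0002  0.0051  0.0037] mm [ 0.9  2.4 -1.9] | now fixture [-1.000e-01  1.444e+02  1.049e+02]
[-0.36961234 -0.62085838  0.03526392]
```

View pics/s1.png

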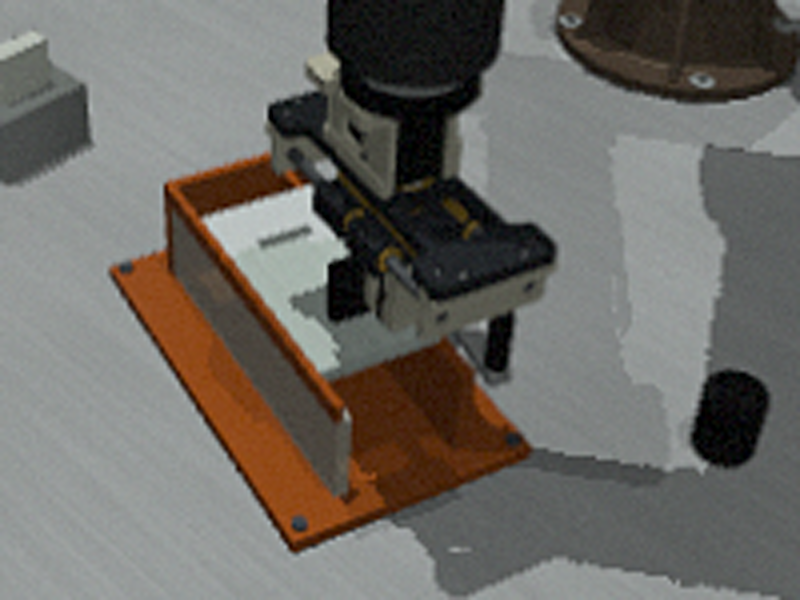

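```bash
python3 -m inch '[[[0,-0.01,0,0,0,0,1],[0,-0.016,0,0,0,0,1],[0,-0.016,0,0,0,0,1],[0,-0.01,0,0,0,0,1],[0,-0.01,0,0,0,0,1],[0,-0.01,0,0,0,0,1],[0,-0.01,0,0,0,0,1],[0,-0.006,0,0,0,0,1],[0,0,0,0,0,0,1]]]'
python3 -c "
from h import *
goto(fx(0,87,103),FY*57.29578-180)
im=grab_frame('scene');cv2.imwrite('pics/s2.png',cv2.resize(im[140:290,190:390],None,fx=4,fy=4,interpolation=cv2.INTER_CUBIC))"
```

```text
t: 5.65
eef_pos: [0.6026, 0.1344, 0.1062]
ee_rot: [3.142, 0.0, 2.848]
force: [0.4, 2.4, 1.0]
width: 0.0003
turn(first) [0.     0.0001 0.    ] then shift in turned axes [ 0.0008 -0.0262  0.0064] mm [ -4.2 -12.4  -3.2] | now fixture [  0.4 100.1 106.2]
```

View pics/s2.png

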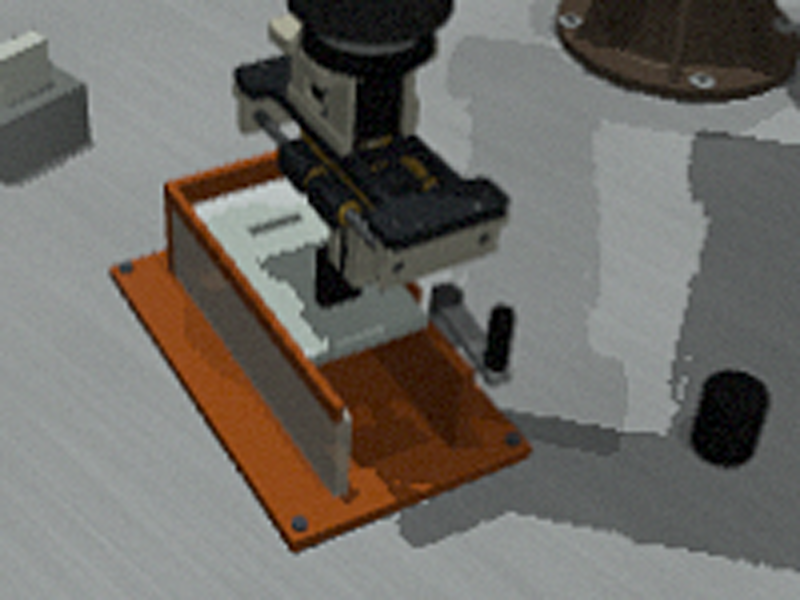

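```bash
for i in 1; do python3 -m inch '[[[0,-0.006,0,0,0,0,1],[0,-0.006,0,0,0,0,1],[0,-0.006,0,0,0,0,1],[0,-0.003,0,0,0,0,1],[0,0,0,0,0,0,1]]]'; done
python3 -m inch '[[[0,-0.004,0,0,0,0,1],[0,-0.002,0,0,0,0,1],[0,0,0,0,0,0,1]]]'
python3 -c "
from h import *
goto(fx(0,87,103),FY*57.29578-180)"
```

```text
t: 6.2
eef_pos: [0.5994, 0.1243, 0.106]
ee_rot: [-3.141, 0.0, 2.848]
force: [0.2, 1.0, 1.7]
width: 0.0004
t: 6.5
eef_pos: [0.5986, 0.1217, 0.106]
ee_rot: [-3.142, 0.0, 2.848]
force: [2.0, 1.7, 1.5]
width: 0.0007
turn(first) [-0.  0.  0.] then shift in turned axes [0.0006 0.0004 0.006 ] mm [-0.2  0.3 -3. ] | now fixture [  0.3  86.8 106. ]
```

```bash
python3 -m inch '[[[0,-0.004,0,0,0,0,1],[0,0,0,0,0,0,1]]]'
python3 -m inch '[[[0,-0.004,0,0,0,0,1],[0,0,0,0,0,0,1]]]'
python3 -c "
from h import *
print(inv(get_state()['eef_pos']))"
```

```text
t: 6.7
eef_pos: [0.598, 0.1197, 0.106]
ee_rot: [-3.142, 0.0, 2.848]
force: [1.4, 2.0, 2.3]
width: 0.0005
t: 6.9
eef_pos: [0.5974, 0.1178, 0.106]
ee_rot: [-3.142, 0.0, 2.848]
force: [0.3, 2.1, 1.3]
width: 0.0003
[  0.26264817  82.72190218 105.99076772]
```

```bash
python3 -m inch '[[[0,-0.004,0,0,0,0,1],[0,0,0,0,0,0,1]]]'
python3 -m inch '[[[0,-0.004,0,0,0,0,1],[0,0,0,0,0,0,1]]]'
python3 -c "
from h import *
print(inv(get_state()['eef_pos']))
im=grab_frame('scene');cv2.imwrite('pics/s3.png',cv2.resize(im[140:290,190:390],None,fx=4,fy=4,interpolation=cv2.INTER_CUBIC))
im=grab_frame('top');cv2.imwrite('pics/t3.png',cv2.resize(im[130:270,140:310],None,fx=4,fy=4,interpolation=cv2.INTER_CUBIC))"
```

```text
t: 7.1
eef_pos: [0.5968, 0.1159, 0.106]
ee_rot: [-3.142, 0.0, 2.848]
force: [1.6, 2.9, 2.6]
width: 0.0004
t: 7.3
eef_pos: [0.5967, 0.1152, 0.1061]
ee_rot: [3.139, 0.001, 2.848]
force: [1.9, 6.2, 1.4]
width: 0.0002
[  0.33259978  80.07553561 106.06662682]
```

View pics/s3.png

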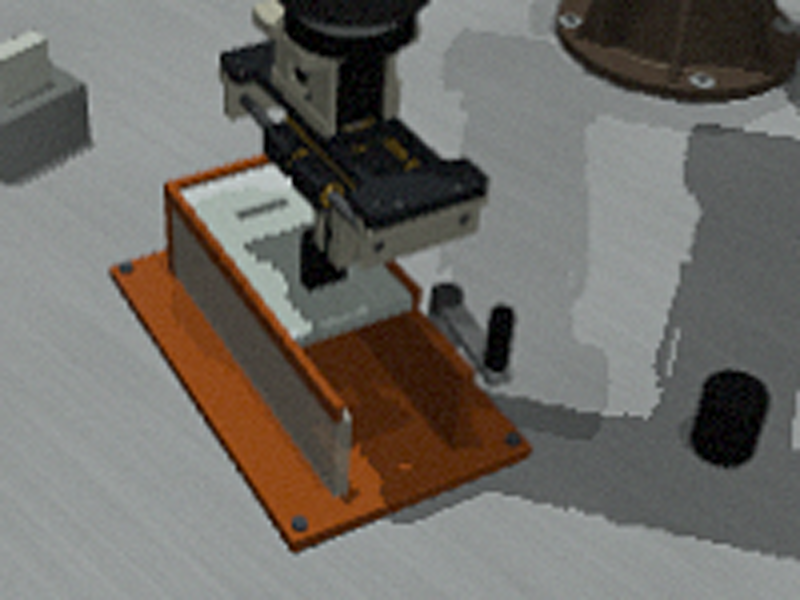

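```bash
python3 -m inch '[[[0,-0.004,0,0,0,0,1],[0,0,0,0,0,0,1]]]'
python3 -m inch '[[[0,-0.003,0,0,0,0,1],[0,0,0,0,0,0,1],[0,0,0,0,0,0,1]]]'
python3 -c "
from h import *
print(inv(get_state()['eef_pos']))"
```

```text
t: 7.6
eef_pos: [0.5968, 0.1151, 0.1062]
ee_rot: [3.137, 0.002, 2.848]
force: [1.0, 13.1, 0.1]
width: 0.0003
t: 7.9
eef_pos: [0.5968, 0.115, 0.1062]
ee_rot: [3.135, 0.002, 2.849]
force: [1.1, 17.4, -0.5]
width: 0.0005
[  0.49495241  79.85251464 106.24885051]
```

```bash
python3 -m inch '[[[0,0.02,0,0,0,0,1],[0,0.03,0,0,0,0,1],[0,0,-0.04,0,0,0,1],[0,0,-0.04,0,0,0,1],[0.0,0.02,-0.02,0,0,0,1],[0.04,0.03,0,0,0,0,1],[0.04,0.03,0,0,0,0,1],[0.04,0.03,0,0,0,0,1],[0.04,0.02,0,0,0,0,1],[0.03,0,0,0,0,0,1],[0,0,0,0,0,0,1],[0,0,0,0,0,0,1]]]'
python3 -c "
from h import *
goto(fx(-95,163,103),FY*57.29578-180)
print(get_state()['force'])
im=grab_frame('scene');cv2.imwrite('pics/s4.png',cv2.resize(im[140:290,190:390],None,fx=4,fy=4,interpolation=cv2.INTER_CUBIC))
k=lambda p,z:inv(onz('scene',p,z))
"
```

```text
t: 9.1
eef_pos: [0.5303, 0.2245, 0.1559]
ee_rot: [-3.141, -0.0, 2.848]
force: [-0.0, -0.0, 0.6]
width: 0.0004
turn(first) [-0.0001 -0.      0.0003] then shift in turned axes [ 0.0002 -0.0047  0.1058] mm [ -0.8  -2.2 -52.9] | now fixture [-94.9 165.4 155.9]
[-1.39132608e-02 -2.96900620e-04  5.54282699e-01]
```

View pics/s4.png

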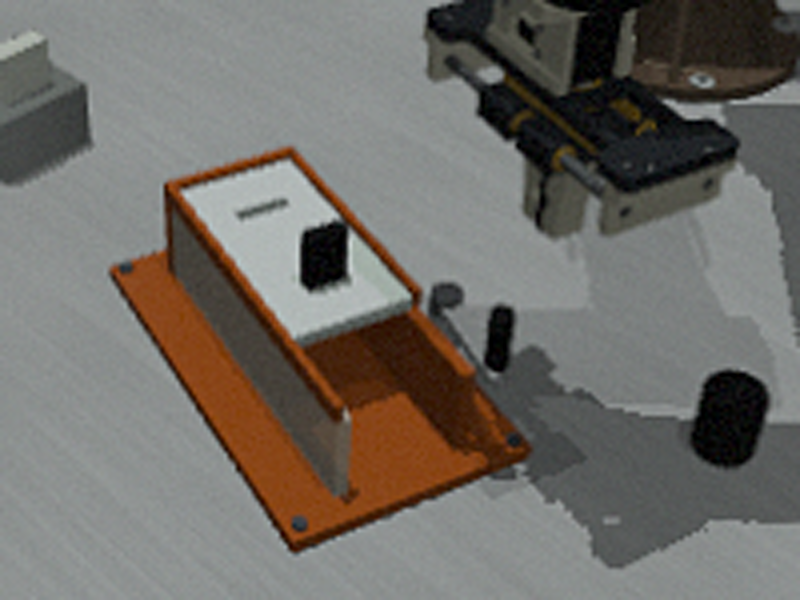

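```bash
python3 -m inch '[[[0,0.01,0.03,0,0,0,1],[0,0,0.03,0,0,0,1],[0,0,0.03,0,0,0,1],[0,0,0.012,0,0,0,1],[0,0,0,0,0,0,1],[-0.016,0,0,0,0,0,1],[-0.016,0,0,0,0,0,1],[-0.016,0,0,0,0,0,1],[-0.016,0,0,0,0,0,1],[-0.016,0,0,0,0,0,1],[0,0,0,0,0,0,1]]]'
python3 -c "
from h import *
goto(fx(-22,152,103),FY*57.29578-180)
print(get_state()['force'])
im=grab_frame('scene');cv2.imwrite('pics/s5.png',cv2.resize(im[140:290,190:390],None,fx=4,fy=4,interpolation=cv2.INTER_CUBIC))
"
```

```text
t: 10.25
eef_pos: [0.5712, 0.2173, 0.1048]
ee_rot: [3.142, 0.0, 2.847]
force: [0.1, 1.4, 0.4]
width: 0.0006
turn(first) [ 0.      0.0001 -0.0002] then shift in turned axes [-0.0633 -0.0368  0.0036] mm [ 25.  -26.8  -1.8] | now fixture [-53.7 170.4 104.8]
[0.05910348 1.38302473 0.42243723]
```

View pics/s5.png

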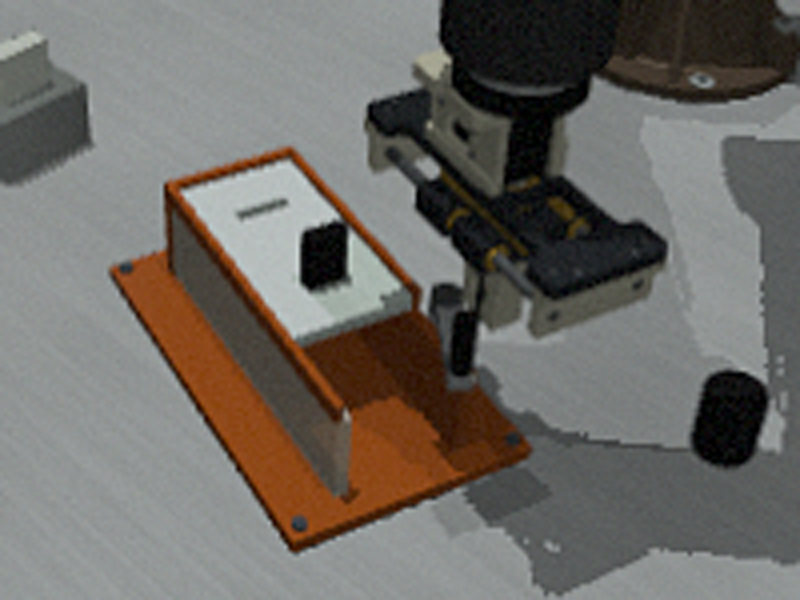

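```bash
python3 -m inch '[[[-0.014,-0.004,0,0,0,0,1],[-0.014,-0.007,0,0,0,0,1],[-0.014,-0.01,0,0,0,0,1],[-0.014,-0.01,0,0,0,0,1],[-0.008,-0.004,0,0,0,0,1],[0,0,0,0,0,0,1]]]'
python3 -c "
from h import *
goto(fx(-22,152,103),FY*57.29578-180)
im=grab_frame('scene');cv2.imwrite('pics/s6.png',cv2.resize(im[140:290,190:390],None,fx=4,fy=4,interpolation=cv2.INTER_CUBIC))
"
```

```text
t: 10.9
eef_pos: [0.5936, 0.1889, 0.1043]
ee_rot: [-3.137, -0.004, 2.846]
force: [-8.9, -3.5, 3.9]
width: 0.0003
turn(first) [-0.0014 -0.0013 -0.0005] then shift in turned axes [-0.0039  0.0046  0.0026] mm [ 2.5  1.6 -1.3] | now fixture [-24.  149.7 104.3]
```

View pics/s6.png

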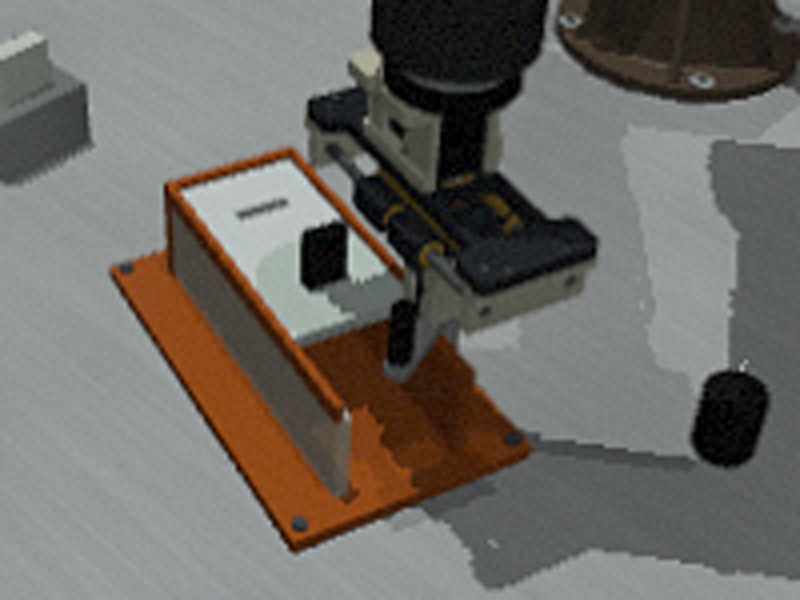

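```bash
python3 -c "
from h import *
p=np.array((402,305))/4+[190,140]-.5
k=inv(onz('scene',p,.135));print(k, np.degrees(np.arctan2(k[0]+65,k[1]-110)))"
```

```text
[ -5.64758655 144.92061075 135.        ] 59.52912927794562
```

```bash
python3 -m inch '[[[0.016,0,0,0,0,0,1],[0.004,0.02,0,0,0,0,1],[0,0.03,0,0,0,0,1],[-0.02,0.012,0,0,0,0,1],[-0.03,0,0,0,0,0,1],[-0.02,0,0,0,0,0,1],[0,-0.01,0,0,0,0,1],[0,-0.014,0,0,0,0,1],[0,-0.014,0,0,0,0,1],[0,-0.014,0,0,0,0,1],[0,-0.01,0,0,0,0,1],[0,0,0,0,0,0,1]]]'
python3 -c "
from h import *
goto(fx(3,132,103),FY*57.29578-180)
im=grab_frame('scene');cv2.imwrite('pics/s7.png',cv2.resize(im[140:290,190:390],None,fx=4,fy=4,interpolation=cv2.INTER_CUBIC))
"
```

```text
t: 12.15
eef_pos: [0.619, 0.1835, 0.1053]
ee_rot: [-3.141, -0.0, 2.847]
force: [0.8, 0.7, 0.0]
width: 0.0006
turn(first) [-0.0001 -0.0001 -0.0001] then shift in turned axes [-0.0023 -0.0398  0.0046] mm [ -4.7 -19.4  -2.3] | now fixture [  1.9 151.9 105.3]
```

View pics/s7.png

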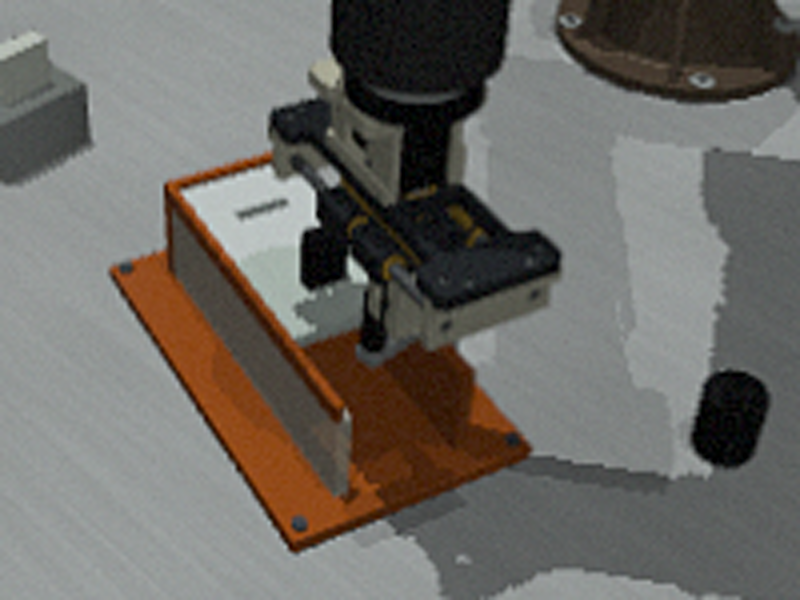

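Knob at (373,325) in the crop, swinging nicely; continue toward the stop.

```bash
python3 -m inch '[[[0,-0.012,0,0,0,0,1],[0,-0.012,0,0,0,0,1],[0,-0.008,0,0,0,0,1],[0,0,0,0,0,0,1]]]'
python3 -m inch '[[[0,-0.006,0,0,0,0,1],[0,-0.003,0,0,0,0,1],[0,0,0,0,0,0,1]]]'
python3 -c "
from h import *
goto(fx(3,132,103),FY*57.29578-180)"
```

```text
t: 12.6
eef_pos: [0.6145, 0.1683, 0.1049]
ee_rot: [-3.141, -0.001, 2.847]
force: [0.4, -0.3, -0.9]
width: 0.0006
t: 12.9
eef_pos: [0.6136, 0.1646, 0.1049]
ee_rot: [-3.141, -0.0, 2.848]
force: [0.4, 0.9, -0.5]
width: 0.0004
turn(first) [-0. -0.  0.] then shift in turned axes [-0.0017 -0.0004  0.0039] mm [ 0.7 -0.4 -1.9] | now fixture [  2.2 132.2 104.9]
```

```bash
python3 -m inch '[[[0,-0.004,0,0,0,0,1],[0,0,0,0,0,0,1]]]'
python3 -m inch '[[[0,-0.004,0,0,0,0,1],[0,0,0,0,0,0,1]]]'
python3 -c "
from h import *
goto(fx(3,132,103),FY*57.29578-180)"
```

```text
t: 13.1
eef_pos: [0.6135, 0.164, 0.1051]
ee_rot: [3.14, 0.001, 2.848]
force: [1.2, 5.4, -0.8]
width: 0.0006
t: 13.3
eef_pos: [0.6135, 0.1635, 0.1052]
ee_rot: [3.137, 0.001, 2.848]
force: [1.9, 9.7, -2.2]
width: 0.0006
turn(first) [0.0014 0.0005 0.0002] then shift in turned axes [-0.0011  0.0018  0.0044] mm [ 0.8  0.7 -2.2] | now fixture [  2.4 131.1 105.2]
```

```bash
python3 -m inch '[[[0,-0.003,0,0,0,0,1],[0,0,0,0,0,0,1]]]'
python3 -m inch '[[[0,0.02,0,0,0,0,1],[0,0.03,0,0,0,0,1],[0,0,-0.04,0,0,0,0.5],[0,0,-0.06,0,0,0,0],[0,0,-0.06,0,0,0,0],[0,-0.06,-0.04,0,0,0,0],[0,-0.08,0,0,0,0,0],[0,-0.08,0,0,0,0,0],[0,-0.08,0,0,0,0,0],[0,-0.08,0,0,0,0,0],[0,-0.08,0,0,0,0,0],[0,-0.08,0,0,0,0,0],[0,-0.08,0,0,0,0,0],[0,0,0,0,0,0,0],[0,0,0,0,0,0,0]]]'
python3 -c "
from h import *
goto([.5702,-.2740,.2],-178.5)
im=grab_frame('scene');cv2.imwrite('pics/s8.png',cv2.resize(im[140:290,190:390],None,fx=4,fy=4,interpolation=cv2.INTER_CUBIC))
im=grab_frame('top');cv2.imwrite('pics/t8.png',cv2.resize(im[130:270,140:310],None,fx=4,fy=4,interpolation=cv2.INTER_CUBIC))"
```

```text
t: 13.5
eef_pos: [0.6135, 0.1631, 0.1053]
ee_rot: [3.136, 0.002, 2.849]
force: [1.9, 12.9, -2.3]
width: 0.0003
t: 15.0
eef_pos: [0.5294, -0.1139, 0.205]
ee_rot: [-3.141, -0.0, 2.846]
force: [-0.1, -0.1, 0.7]
width: 0.0873
turn(first) [-1.000e-04 -2.000e-04 -1.025e-01] then shift in turned axes [-0.0732 -0.3222  0.01  ] mm [  40.8 -160.1   -5. ] | now fixture [   2.3 -158.8  205. ]
```

View pics/s8.png

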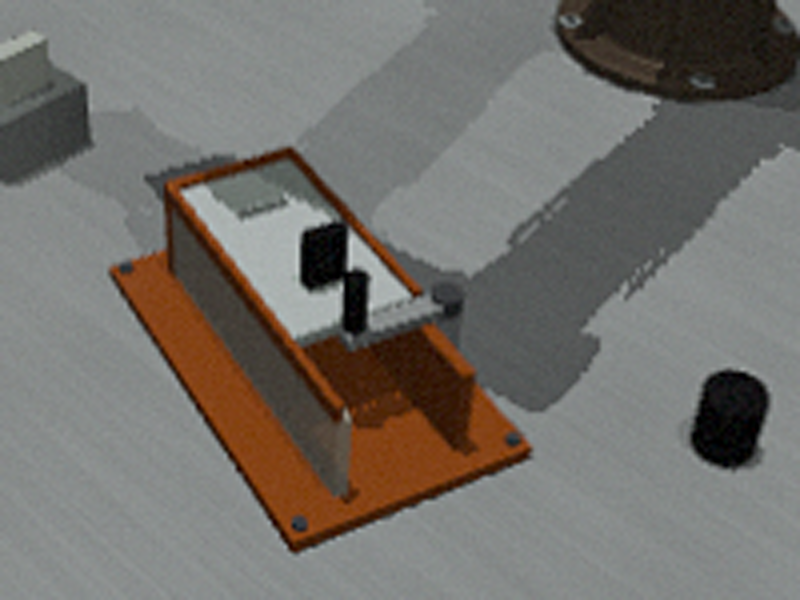

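View pics/t8.png

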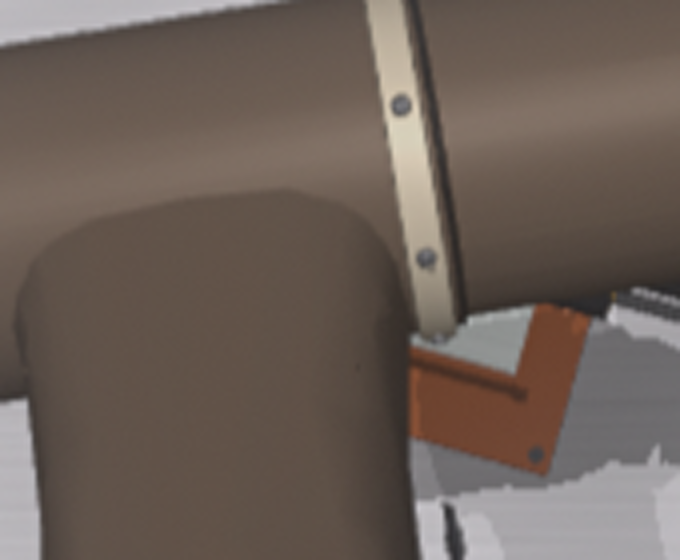

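```bash
python3 -m inch '[[[0,0,0,0,0,-0.035,0],[0,0,0,0,0,-0.035,0],[0,0,0,0,0,-0.0325,0],[-0.012,-0.05,0,0,0,0,0],[-0.012,-0.05,0,0,0,0,0],[-0.012,-0.05,0,0,0,0,0],[-0.012,-0.05,0,0,0,0,0],[-0.012,-0.05,0,0,0,0,0],[-0.012,-0.05,0,0,0,0,0],[0,-0.022,0,0,0,0,0],[0,0,0,0,0,0,0],[0,0,0,0,0,0,0]]]'
python3 -c "
from h import *
goto([.5702,-.2740,.2],-178.5)
c=camera_info('wrist');im=grab_frame('wrist');cv2.imwrite('pics/w9.png',im)
print(proj('wrist',[.57,-.274,.105],c)); np.savez('w9.npz',R=c['R'],t=c['t'])"
```

```text
t: 16.3
eef_pos: [0.5702, -0.2722, 0.2046]
ee_rot: [3.141, -0.001, -3.113]
force: [0.1, 0.4, 0.2]
width: 0.0877
turn(first) [ 0.0001 -0.0002  0.0008] then shift in turned axes [ 0.     -0.0035  0.0092] mm [ 0.  -1.8 -4.6] | now fixture [  87.2 -298.5  204.6]
[257.58340304 190.70574595]
```

View pics/w9.png

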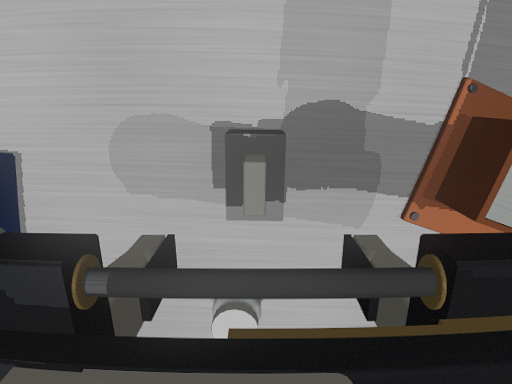

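```bash
python3 -c "
import cv2
im=cv2.imread('pics/w9.png')[115:235,205:305];cv2.imwrite('pics/w9z.png',cv2.resize(im,None,fx=5,fy=5,interpolation=cv2.INTER_CUBIC))"
```

```text
(no output)
```

View pics/w9z.png

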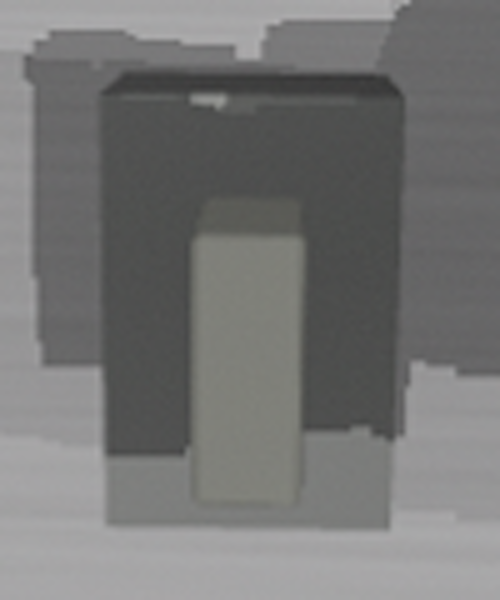

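```bash
python3 -c "
from h import *
c=camera_info('wrist')
for pts,z in (([(192,236),(305,236),(299,503),(193,503)],.105),([(101,95),(404,95),(390,528),(106,526)],.06)):
    w=np.array([onz('wrist',np.array(p)/5+[205,115]-.5,z,c)[:2] for p in pts],np.float32)
    print(w.mean(0),cv2.minAreaRect(w),np.degrees(np.arctan2(*(w[:2].mean(0)-w[2:].mean(0))[::-1])))"
```

```text
[ 0.5686451  -0.27709526] ((0.568644642829895, -0.2770059406757355), (0.048773206770420074, 0.019472116604447365), 1.1574910879135132) -179.05312
[ 0.56897295 -0.27714097] ((0.5688733458518982, -0.27723971009254456), (0.09011166542768478, 0.0597059428691864), 1.0422998666763306) -179.08157
```

```bash
python3 -m inch '[[[0.0014,-0.0066,0,0,0,0.0035,0],[0,0,0.03,0,0,0,0],[0,0,0.04,0,0,0,0],[0,0,0.05,0,0,0,0],[0,0,0.05,0,0,0,0],[0,0,0.04,0,0,0,0],[0,0,0.03,0,0,0,0],[0,0,0.02,0,0,0,0],[0,0,0.011,0,0,0,0],[0,0,0,0,0,0,0],[0,0,0,0,0,0,0]]]'
python3 -c "
from h import *
goto([.5695,-.2755,.069],-179)"
```

```text
t: 17.45
eef_pos: [0.57, -0.2765, 0.0702]
ee_rot: [-3.141, 0.001, -3.124]
force: [-0.6, -0.4, 0.7]
width: 0.0878
turn(first) [-0.0001  0.0003  0.    ] then shift in turned axes [0.001  0.0021 0.0025] mm [-0.5  1.  -1.2] | now fixture [  88.3 -302.6   70.2]
```

```bash
python3 -m inch '[[[0,0.001,0,0,0,0,0.7],[0,0,0,0,0,0,0.8],[0,0,0,0,0,0,0.9],[0,0,0,0,0,0,1],[0,0,0,0,0,0,1],[0,0,0,0,0,0,1],[0,0,0,0,0,0,1],[0,0,0,0,0,0,1]]]' 30
python3 -c "
from h import *
print(get_state()['force'],get_state()['moment'])
goto([.5695,-.2755,.069],-179)
im=grab_frame('scene');cv2.imwrite('pics/s10.png',cv2.resize(im[100:240,120:320],None,fx=4,fy=4,interpolation=cv2.INTER_CUBIC))
"
```

```text
t: 18.25
eef_pos: [0.5694, -0.276, 0.0694]
ee_rot: [3.142, -0.0, -3.124]
force: [0.3, -0.0, 0.3]
width: 0.0292
[ 0.2878233  -0.01256268  0.34484457] [ 0.02606859 -0.02418487  0.04577926]
turn(first) [ 0.     -0.     -0.0001] then shift in turned axes [-0.0001  0.001   0.0008] mm [ 0.1  0.5 -0.4] | now fixture [  87.6 -302.3   69.4]
```

View pics/s10.png

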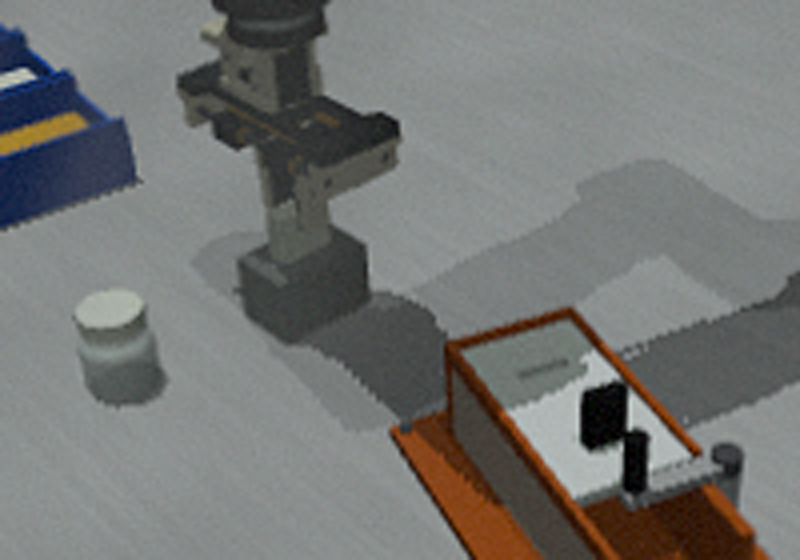

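```bash
python3 -m inch '[[[0,0,0,0,0,0,1],[0,0,0,0,0,0,1],[0,0,0,0,0,0,1],[0,0,0,0,0,0,1]]]' 40
python3 -c "
from h import *
print(get_state()['force'],get_state()['moment'])
goto([.5695,-.2755,.069],-179)"
```

```text
t: 18.7
eef_pos: [0.5695, -0.276, 0.0695]
ee_rot: [-3.142, 0.0, -3.124]
force: [0.1, -0.4, 0.6]
width: 0.0198
[ 0.13410083 -0.38754796  0.61316075] [-0.16613466 -0.11108479  0.02509559]
turn(first) [-0.      0.     -0.0001] then shift in turned axes [-0.0001  0.001   0.0009] mm [ 0.   0.5 -0.5] | now fixture [  87.6 -302.3   69.5]
```

```bash
python3 -m inch '[[[0,0,-0.01,0,0,0,1],[0,0,-0.02,0,0,0,1],[0,0,-0.03,0,0,0,1],[0,0,-0.04,0,0,0,1],[0,0,-0.04,0,0,0,1],[0,0,-0.04,0,0,0,1],[0,0,-0.03,0,0,0,1],[0,0,-0.02,0,0,0,1],[0,0,-0.01,0,0,0,1],[0,0,0,0,0,0,1],[0,0,0,0,0,0,1]]]'
python3 -c "
from h import *
s=get_state();print(s['force'],s['moment'])
goto(fx(0,-30,180),FY*57.29578-180)
cv2.imwrite('pics/w11.png',grab_frame('wrist'))
im=grab_frame('scene');cv2.imwrite('pics/s11.png',cv2.resize(im[60:240,100:320],None,fx=3.5,fy=3.3,interpolation=cv2.INTER_CUBIC))
"
```

```text
t: 19.8
eef_pos: [0.5691, -0.2758, 0.1887]
ee_rot: [3.141, -0.001, -3.124]
force: [-0.4, -0.5, -2.0]
width: 0.0197
[-0.44904398 -0.5388782  -2.02306993] [ 0.02109245  0.0128927  -0.01975265]
turn(first) [ 0.0001 -0.0004  0.099 ] then shift in turned axes [0.1743 0.5444 0.0174] mm [ -4.6 285.8  -8.7] | now fixture [  87.1 -302.2  188.7]
```

View pics/w11.png

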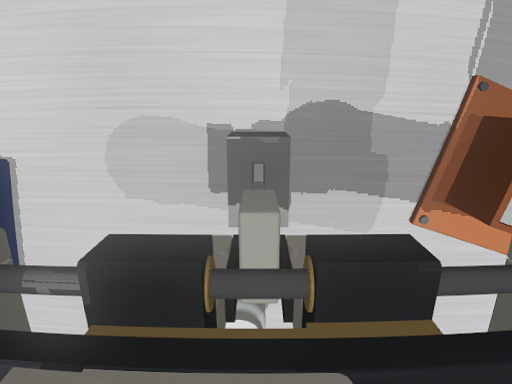

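View pics/s11.png

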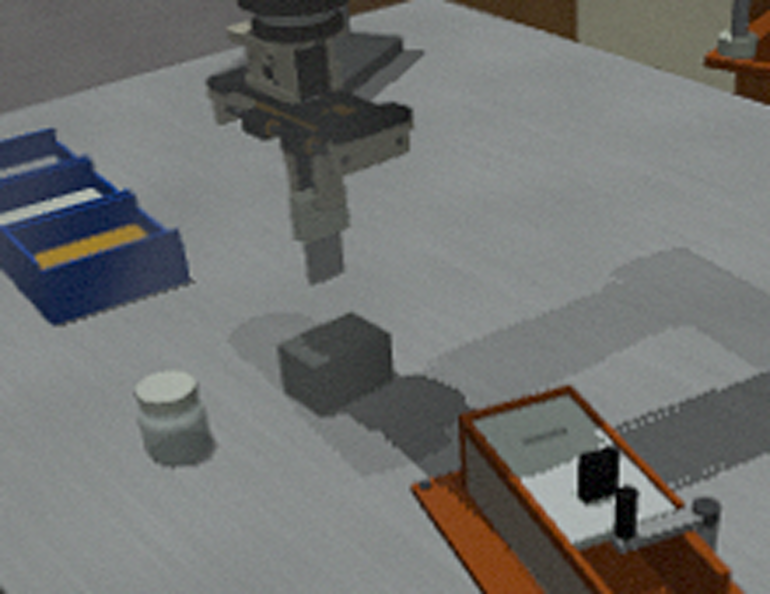

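```bash
python3 -m inch '[[[0,0,0,0,0,0.033,1],[0,0,0,0,0,0.033,1],[0,0,0,0,0,0.033,1],[0.006,0.02,0,0,0,0,1],[0.012,0.04,0,0,0,0,1],[0.012,0.04,0,0,0,0,1],[0.012,0.04,0,0,0,0,1],[0.012,0.04,0,0,0,0,1],[0.012,0.04,0,0,0,0,1],[0.012,0.04,0,0,0,0,1],[0.012,0.04,0,0,0,0,1],[0.012,0.04,0,0,0,0,1],[0.012,0.04,0,0,0,0,1],[0.012,0.04,0,0,0,0,1],[0.012,0.04,0,0,0,0,1],[0.012,0.04,0,0,0,0,1],[0.012,0.04,0,0,0,0,1],[0.011,0.02,0,0,0,0,1],[0,0,0,0,0,0,1],[0,0,0,0,0,0,1]]]'
python3 -c "
from h import *
goto(fx(0,-30,180),FY*57.29578-180)
cv2.imwrite('pics/w12.png',grab_frame('wrist'))
im=grab_frame('scene');cv2.imwrite('pics/s12.png',cv2.resize(im[100:250,190:390],None,fx=4,fy=4,interpolation=cv2.INTER_CUBIC))
"
```

```text
t: 21.9
eef_pos: [0.5674, 0.0171, 0.1894]
ee_rot: [-3.141, -0.0, 2.85]
force: [-0.5, -0.1, -1.5]
width: 0.0196
turn(first) [-0.0001 -0.0001  0.0006] then shift in turned axes [ 0.0015 -0.0154  0.0187] mm [-2.9 -7.1 -9.4] | now fixture [  0.7 -22.3 189.4]
```

View pics/w12.png

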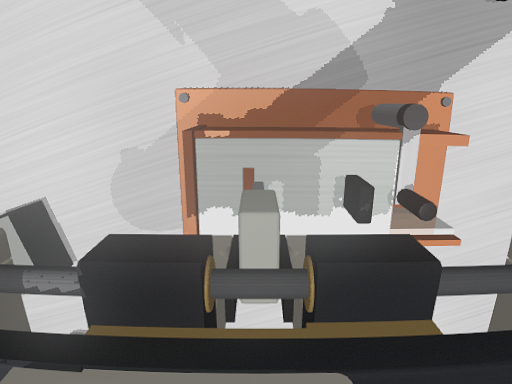

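View pics/s12.png

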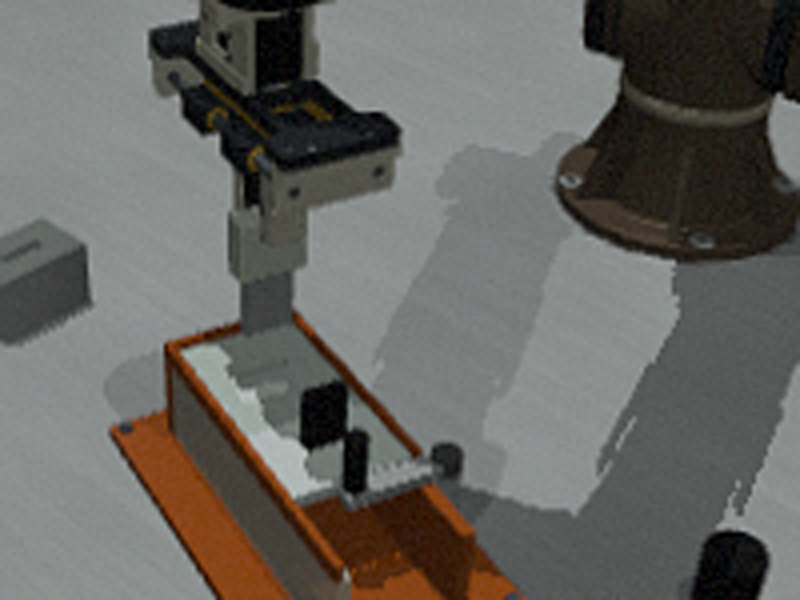

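```bash
python3 -m inch '[[[-0.02,-0.008,0,0,0,0,1],[-0.03,-0.007,0,0,0,0.0006,1],[-0.02,0,0,0,0,0,1],[0,0,0,0,0,0,1],[0,0,0,0,0,0,1]]]'
python3 -c "
from h import *
goto(fx(0,-30,180),FY*57.29578-180)
c=camera_info('wrist');im=grab_frame('wrist');cv2.imwrite('pics/w13.png',im)
cv2.imwrite('pics/w13z.png',cv2.resize(im[110:310,180:340],None,fx=4,fy=3,interpolation=cv2.INTER_CUBIC))
cv2.imwrite('pics/w13y.png',cv2.resize(im[110:200,210:310],None,fx=6,fy=6,interpolation=cv2.INTER_CUBIC))
"
```

```text
t: 22.5
eef_pos: [0.5993, -0.0008, 0.1888]
ee_rot: [-3.141, -0.001, 2.845]
force: [-0.5, -0.8, -1.2]
width: 0.0197
turn(first) [-0.0002 -0.0003 -0.0009] then shift in turned axes [0.0729 0.0005 0.0177] mm [-34.8  10.8  -8.8] | now fixture [ 36.4 -30.2 188.8]
```

View pics/w13z.png

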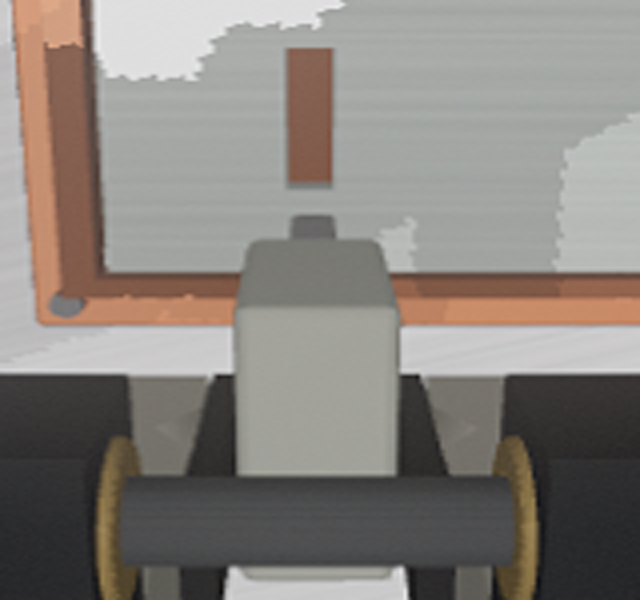

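View pics/w13y.png

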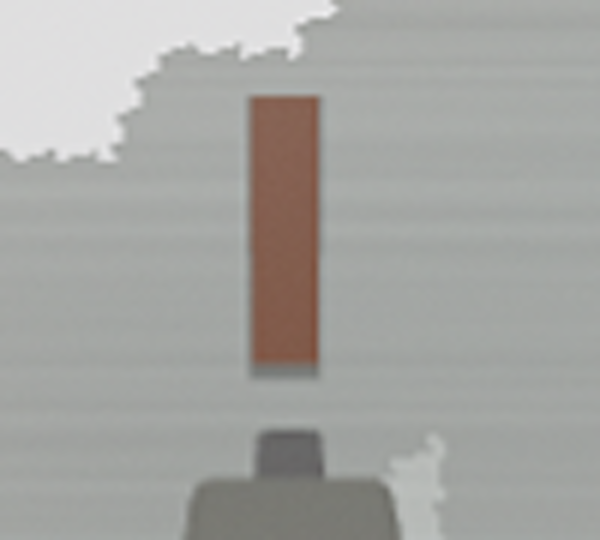

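```bash
python3 -c "
from h import *
c=camera_info('wrist'); s=get_state(); print(s['eef_pos'])
R=Ro.from_euler('xyz',s['ee_rot']).as_matrix()
g=lambda p,z: R.T@(onz('wrist',np.array(p)/6+[210,110]-.5,z,c)-s['eef_pos'])*1e3
C=-np.array(c['R']).T@c['t']; print('cam in tool',R.T@(C-s['eef_pos'])*1e3)
sl=[g(p,.09) for p in((249,96),(320,96),(320.5,377),(250,377))]
print(np.round(sl,1)); m=np.mean(sl,0);print('slot ctr',m)
e0=(sl[0]+sl[1]-sl[2]-sl[3])/2; print('slot angle in tool deg',np.degrees(np.arctan2(e0[1],e0[0])))
for z in(.1296,.133): print('blade', [np.round(g(p,z),2) for p in((258,434),(321,434),(256.5,455),(323,455),(289.7,430))])
# head top rim, z=.1792+.045
h=lambda p,z: R.T@(onz('wrist',np.array([p[0]/4+180,p[1]/3+110])-.5,z,c)-s['eef_pos'])*1e3
print('head',[np.round(h(p,.2243),2) for p in((237,306),(399,306),(239,470),(397,470))],[np.round(h(p,.1793),2) for p in((250,240),(381,240))])
"
```

```text
[ 5.99068646e-01 -5.63320873e-04  1.89013640e-01]
cam in tool [  74.21543772   -0.65134582 -181.36187609]
[[56.5 -7.2 99.1]
 [56.5  2.7 99.1]
 [16.6  2.9 99. ]
 [16.6 -7.2 99. ]]
slot ctr [36.54350413 -2.19378846 99.04191462]
slot angle in tool deg -0.09656099777886422
blade [array([17.46, -5.36, 59.43]), array([17.47,  2.51, 59.43]), array([14.76, -5.56, 59.43]), array([14.77,  2.77, 59.42]), array([17.98, -1.4 , 59.43])]
blade [array([18.26, -5.29, 56.03]), array([18.27,  2.47, 56.03]), array([15.6 , -5.49, 56.03]), array([15.61,  2.73, 56.02]), array([18.77, -1.39, 56.03])]
head [array([ 25.56, -10.  , -35.26]), array([ 25.57,   8.91, -35.27]), array([ -2.81, -10.25, -35.28]), array([ -2.8 ,   9.2 , -35.29])] [array([ 24.46, -10.7 ,   9.74]), array([24.47,  8.92,  9.73])]
```

```bash
python3 -m inch '[[[0,0,0.01,0,0,0,1],[0,0,0.02,0,0,0,1],[0,0,0.014,0,0,0,1],[0,0,0.006,0,0,0,1],[0,0,0,0,0,0,1],[0,0,0,0,0,0,1]]]'
python3 -c "
from h import *
s=get_state();print(s['eef_pos'],s['ee_rot'])
im=grab_frame('wrist');cv2.imwrite('pics/w14.png',im)
cv2.imwrite('pics/w14y.png',cv2.resize(im[110:200,210:310],None,fx=6,fy=6,interpolation=cv2.INTER_CUBIC))
"
```

```text
t: 23.15
eef_pos: [0.5992, -0.0002, 0.1645]
ee_rot: [-3.141, 0.0, 2.846]
force: [-0.1, 0.9, -1.7]
width: 0.0198
[ 5.99176614e-01 -2.13958246e-04  1.64543017e-01] [-3.14149996e+00  1.35026994e-04  2.84617504e+00]
```

View pics/w14y.png

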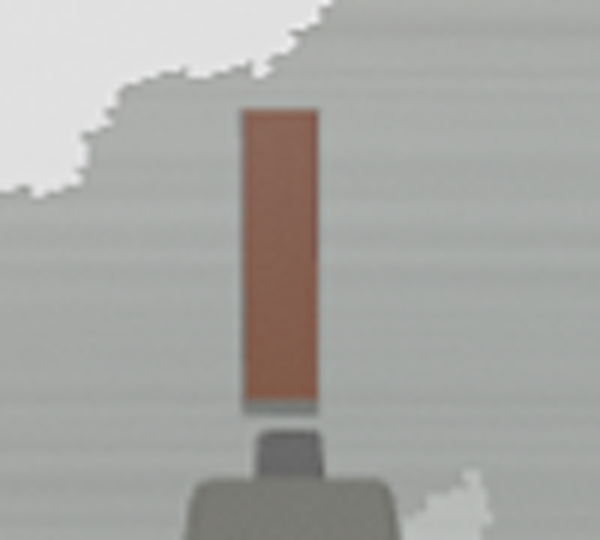

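```bash
python3 -c "
from h import *
c=camera_info('wrist'); s=get_state(); print(s['eef_pos'])
R=Ro.from_euler('xyz',s['ee_rot']).as_matrix()
g=lambda p,z: R.T@(onz('wrist',np.array(p)/6+[210,110]-.5,z,c)-s['eef_pos'])*1e3
sl=[g(p,.09) for p in((242,109),(318.5,109),(319,414),(241.5,414))]
print(np.round(sl,2)); print('slot ctr',np.mean(sl,0))
for z in(.105,): print('blade', [np.round(g(p,z),2) for p in((258,434),(321,434),(256.5,455),(323,455),(289.7,430))])
"
```

```text
[ 5.99274034e-01 -2.04542350e-04  1.64726527e-01]
[[56.36 -7.48 74.7 ]
 [56.36  2.27 74.7 ]
 [16.53  2.47 74.72]
 [16.52 -7.8  74.72]]
slot ctr [36.44113994 -2.63205142 74.71191779]
blade [array([17.34, -5.33, 59.72]), array([17.34,  2.55, 59.72]), array([14.63, -5.53, 59.72]), array([14.64,  2.81, 59.72]), array([17.85, -1.36, 59.72])]
```

```bash
python3 -m inch '[[[0.02,-0.002,0,0,0,0,1],[0.03,0,0,0,0,0,1],[0.018,0,0,0,0,0,1],[0.005,0,0,0,0,0,1],[0,0,0,0,0,0,1],[0,0,0,0,0,0,1]]]'
python3 -c "
from h import *
goto(fx(0,-30,109.5),FY*57.29578-180);print(get_state()['eef_pos'])
s=get_state();R=Ro.from_euler('xyz',s['ee_rot']).as_matrix()
p0=np.array([0.599274,-0.0002045,0.1647]);print('moved tool mm',R.T@(s['eef_pos']-p0)*1e3)
im=grab_frame('wrist');cv2.imwrite('pics/w15y.png',cv2.resize(im[110:210,210:310],None,fx=6,fy=6,interpolation=cv2.INTER_CUBIC))
"
```

```text
t: 23.8
eef_pos: [0.5643, 0.0095, 0.1647]
ee_rot: [3.141, 0.001, 2.846]
force: [-0.3, 0.1, -1.5]
width: 0.0198
turn(first) [ 0.0001  0.0002 -0.0005] then shift in turned axes [-0.0002  0.001   0.1105] mm [  0.2   0.5 -55.2] | now fixture [-1.000e-01 -3.050e+01  1.647e+02]
[0.56426935 0.00951541 0.16474143]
moved tool mm [36.31815596 -0.88970378 -0.06467427]
```

View pics/w15y.png

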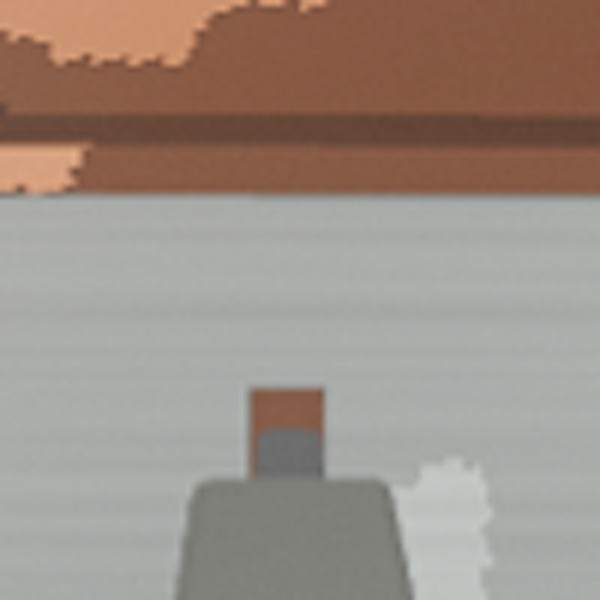

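```bash
python3 -m inch '[[[0,-0.0008,0.006,0,0,0,1],[0,0,0.01,0,0,0,1],[0,0,0.006,0,0,0,1],[0,0,0,0,0,0,1],[0,0,0,0,0,0,1]]]'
python3 -c "
from h import *
goto(fx(0,-30,109.5),FY*57.29578-180)
im=grab_frame('wrist');cv2.imwrite('pics/w16y.png',cv2.resize(im[110:210,210:310],None,fx=6,fy=6,interpolation=cv2.INTER_CUBIC))
"
```

```text
t: 24.35
eef_pos: [0.5638, 0.0089, 0.1533]
ee_rot: [-3.141, -0.0, 2.846]
force: [-0.1, -0.6, -1.4]
width: 0.0195
turn(first) [-0.0001 -0.0001 -0.0006] then shift in turned axes [-0.0008  0.0025  0.0875] mm [  0.8   1.1 -43.8] | now fixture [ -0.4 -31.2 153.3]
```

View pics/w16y.png

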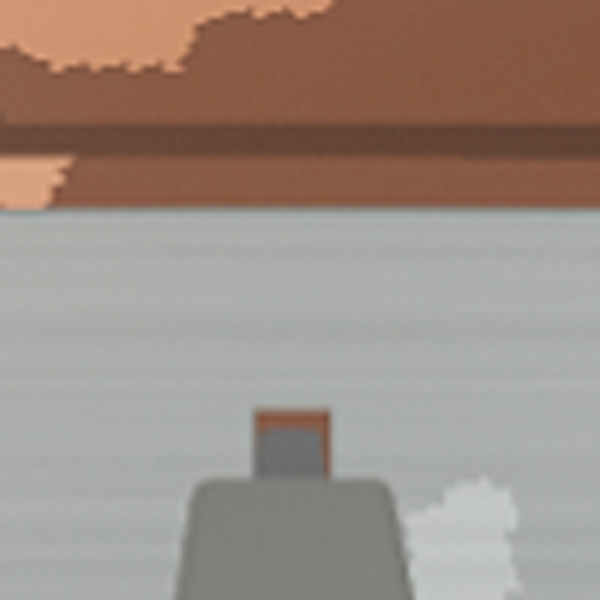

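```bash
python3 -m inch '[[[0,0.0004,0.004,0,0,0,1],[0,0,0.006,0,0,0,1],[0,0,0.006,0,0,0,1],[0,0,0,0,0,0,1]]]'
python3 -c "
from h import *
s=get_state();print(s['force'],s['moment'])
goto(fx(0,-30,109.5),FY*57.29578-180)
im=grab_frame('wrist');cv2.imwrite('pics/w17y.png',cv2.resize(im[110:210,210:310],None,fx=6,fy=6,interpolation=cv2.INTER_CUBIC))
"
```

```text
t: 24.8
eef_pos: [0.5634, 0.0091, 0.1448]
ee_rot: [-3.141, -0.001, 2.846]
force: [-0.1, -0.2, -1.4]
width: 0.0196
[-0.08372899 -0.19509926 -1.37332042] [-0.01555259  0.00524807  0.01885181]
turn(first) [-0.0001 -0.0003 -0.0006] then shift in turned axes [-0.0016  0.0022  0.0707] mm [  1.1   0.8 -35.3] | now fixture [ -0.8 -31.1 144.8]
```

View pics/w17y.png

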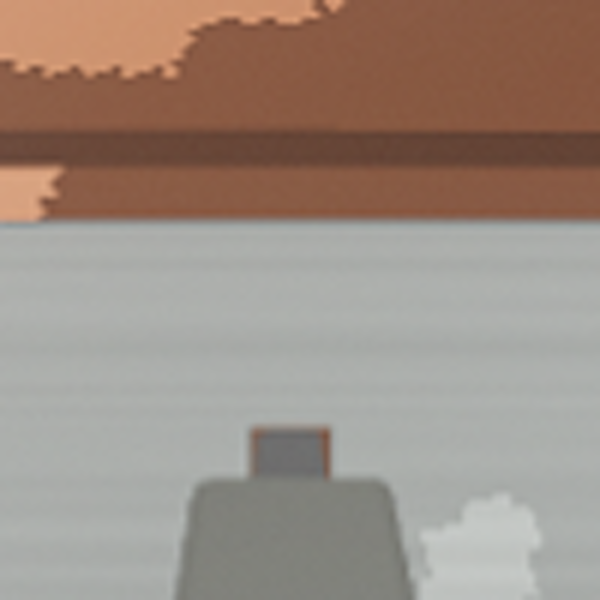

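```bash
python3 -m inch '[[[-0.0016,0,0.002,0,0,0,1],[0,0,0.008,0,0,0,1],[0,0,0.01,0,0,0,1],[0,0,0.004,0,0,0,1],[0,0,0,0,0,0,1]]]'
python3 -c "
from h import *
s=get_state();print(s['force'],s['moment'])
goto(fx(0,-30,109.5),FY*57.29578-180)
im=grab_frame('wrist');cv2.imwrite('pics/w18y.png',cv2.resize(im[110:210,210:310],None,fx=6,fy=6,interpolation=cv2.INTER_CUBIC))
"
```

```text
t: 25.35
eef_pos: [0.5642, 0.0089, 0.1329]
ee_rot: [-3.141, -0.001, 2.846]
force: [0.4, 0.6, -2.1]
width: 0.0195
[ 0.42822159  0.62602471 -2.10679778] [-0.04806336 -0.00890053 -0.03490358]
turn(first) [-0.0002 -0.0003 -0.0006] then shift in turned axes [0.0001 0.0023 0.0467] mm [  0.3   1.1 -23.4] | now fixture [  0.  -31.1 132.9]
```

View pics/w18y.png

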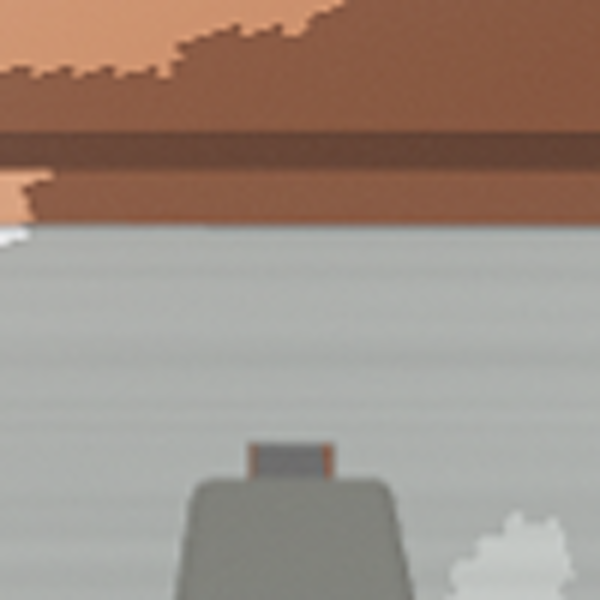

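```bash
python3 -m inch '[[[-0.0003,0.0002,0.004,0,0,0,1],[0,0,0.008,0,0,0,1],[-0.0003,0,0.01,0,0,0,1],[0,0,0.008,0,0,0,1],[0,0,0,0,0,0,1]]]'
python3 -c "
from h import *
s=get_state();print(s['force'],s['moment'])
goto(fx(0,-30,109.5),FY*57.29578-180)"
```

```text
t: 25.9
eef_pos: [0.5644, 0.0089, 0.1176]
ee_rot: [-3.141, -0.001, 2.846]
force: [-0.8, 0.8, -2.0]
width: 0.0195
[-0.81125084  0.81272553 -2.01708422] [-0.06363618  0.02275244 -0.01984441]
turn(first) [-0.0002 -0.0004 -0.0006] then shift in turned axes [0.0004 0.0022 0.0162] mm [ 0.1  1.1 -8.1] | now fixture [  0.2 -31.1 117.6]
```

```bash
python3 -m inch '[[[0,0,0.004,0,0,0,1],[0,0,0.008,0,0,0,1],[0,0,0.004,0,0,0,1],[0,0,0,0,0,0,1],[0,0,0,0,0,0,1],[0,0,0,0,0,0,1]]]'
python3 -c "
from h import *
s=get_state();print(s['force'],s['moment'],s['width'])
goto(fx(0,-30,109.5),FY*57.29578-180)
im=grab_frame('wrist');cv2.imwrite('pics/w19y.png',cv2.resize(im[110:210,210:310],None,fx=6,fy=6,interpolation=cv2.INTER_CUBIC))
im=grab_frame('scene');cv2.imwrite('pics/s19.png',cv2.resize(im[110:285,200:400],None,fx=4,fy=3.4,interpolation=cv2.INTER_CUBIC))
cv2.imwrite('pics/t19.png',grab_frame('top'))
cv2.imwrite('pics/s19f.png',im)
"
```

```text
t: 26.5
eef_pos: [0.565, 0.009, 0.1106]
ee_rot: [3.142, 0.0, 2.846]
force: [-0.1, -0.7, -2.5]
width: 0.0195
[-0.08991321 -0.65231855 -2.49769916] [-0.00731649 -0.02612791 -0.04225718] 0.01951704589844316
turn(first) [ 0.      0.0001 -0.0006] then shift in turned axes [0.0015 0.0016 0.0022] mm [-0.5  1.  -1.1] | now fixture [  0.7 -30.8 110.6]
```

View pics/w19y.png

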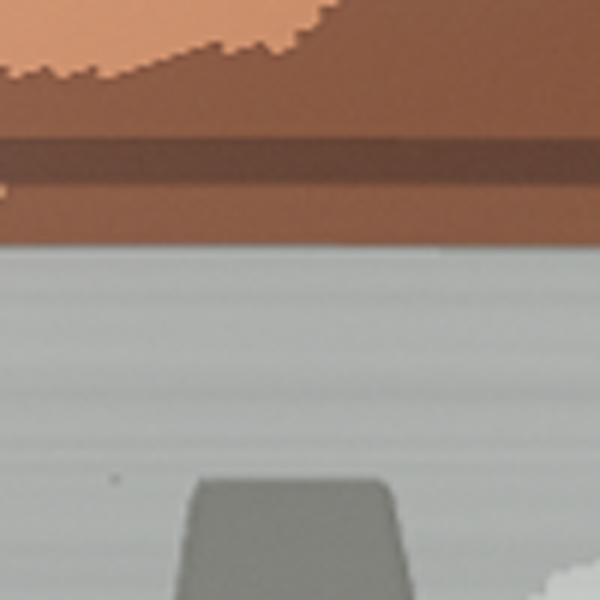

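View pics/s19.png

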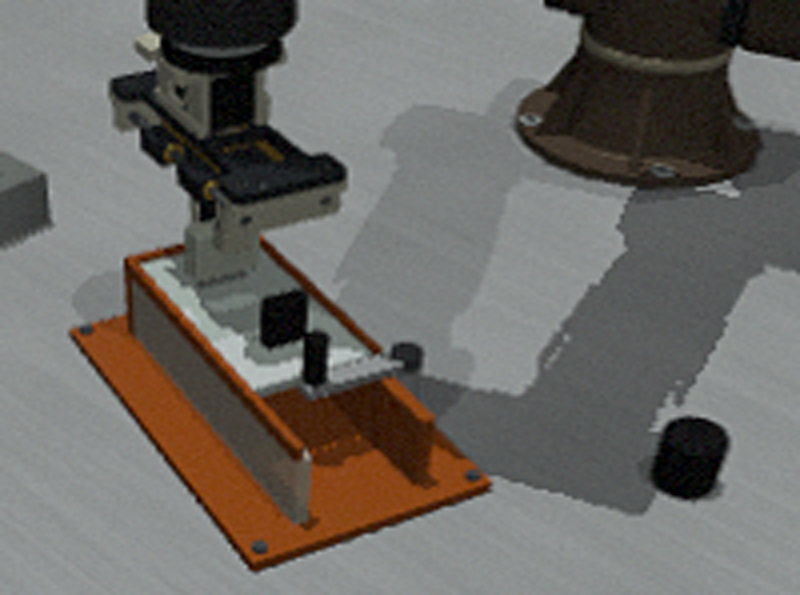

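View pics/s19f.png

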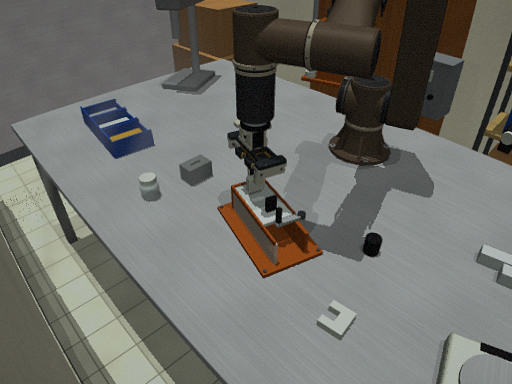

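```bash
python3 -m inch '[[[0.001,0,0.002,0,0,0,1],[0,0,0,0,0,0,1],[0,0,0,0,0,0,1],[0,0,0,0,0,0,1],[0,0,0,0,0,0,1],[0,0,0,0,0,0,1]]]'
python3 -c "
from h import *
s=get_state();print(s['force'],s['moment'],s['width'],abs(s['qd']).max())
goto(fx(0,-30,109.5),FY*57.29578-180)
im=grab_frame('scene')
x0,y0=230,160
z=cv2.resize(im[y0:y0+70,x0:x0+80],None,fx=8,fy=8,interpolation=cv2.INTER_CUBIC)
for X,col in ((fx(25,-20,100),(0,255,0)),(fx(-25,-20,100),(0,255,0)),(fx(25,-20,90),(255,0,255)),(fx(5,110,135),(0,255,255)),(fx(0,60,135),(0,255,255))):
    u=(proj('scene',X)-[x0,y0]+.5)*8; cv2.circle(z,tuple(int(v) for v in u),3,col,-1)
cv2.imwrite('pics/s20.png',z)
"
```

```text
t: 27.25
eef_pos: [0.5645, 0.0091, 0.1095]
ee_rot: [3.142, 0.0, 2.846]
force: [0.3, 0.2, -1.2]
width: 0.0198
[ 0.34631458  0.15641676 -1.16503462] [-0.02900662  0.00455413 -0.00569755] 0.019752525985267787 0.0020770444459709356
turn(first) [ 0.      0.     -0.0006] then shift in turned axes [ 0.0004  0.0016 -0.    ] mm [0.1 0.8 0. ] | now fixture [  0.2 -30.8 109.5]
```

View pics/s20.png

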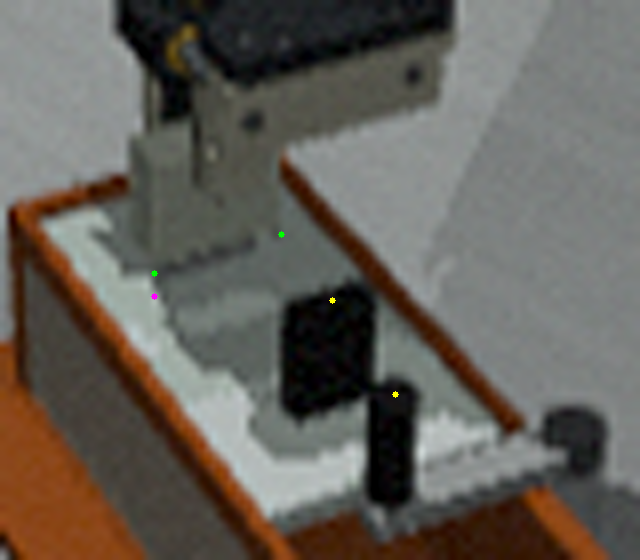

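```bash
python3 -c "
from station import *
print(job_done())"
```

```text
the job is handed in; nothing more can be done
None
```

I handed the job in at about 27 s of the 72 s allowed, with the gauge hanging from the gripper through the closed guard's slot. `job_done` reports no verdict.

**What I did**
- **Guard:** I pushed it home by its handle. At the end the position stopped changing while the push rose to 17 N.
- **Lever:** I then swung it across behind the plate until it stopped, with the push rising to about 13 N.
- **Gauge:** I took it by the head with a 40 N grip. I lined the blade up with the slot in the wrist camera and lowered it in.

**Last checks**
- **Position and tilt:** the TCP was at z 109.5 mm, which puts the head's underside at about 100 mm, 10 mm above the plate. That assumes no slip in the grip. The tool was upright and the joints were still.
- **Forces:** the wrist showed only 1 to 2.5 N downward (the gauge's weight plus noise) and under 1 N sideways, so the blade was resting on nothing.
- **Scene picture:** the guard handle and lever knob sat where the closed and locked positions predict, apart from the offset below. The jar, black cylinder and nest looked unmoved, checked by eye only.

**Disagreements**
- **Scene camera:** handle, knob and head all appear about 1 pixel (roughly 3 mm) higher than predicted. I took this as a calibration offset. If it is not, the head is about 13 mm above the plate.
- **Slot position:** the wrist camera and my fixture estimate differed by about 1 mm across the slot. I followed the wrist camera, and the blade went in without touching.

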